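# Lay the saddle block in the cam clamp and lock it

## Robot

A 6-joint arm with a two-finger parallel gripper is mounted at the origin on the work surface. World frame = base frame: x ahead of the robot, y to its left, z up, the work surface at z = 0. Lengths are in mm, angles in rad, forces in N, time in s.
With the tool pointing down it reaches from about 350 to 975 mm from the base axis. Payload 7.1 kg.
Tool frame: the origin (TCP) lies at the very end of the fingers, on their centre line; the grasp point (between the pads) lies 19 mm behind it (ctrl.grip_point_offset is the distance from the TCP to the grasp point, in mm); z points along the fingers, y is the direction in which the jaws open and shut (so a half turn about z gives the same grasp; the last joint's range is limited). The gripper opens to 88 mm and grips with 3 to 60 N. Pads are 20 mm wide; open, the fingers measure 115 mm over their backs; the gripper's body (75 mm by 178 mm) begins 61 mm behind the grasp point.
Start: joints at [1.211, 0.423, 1.63, -0, 1.089, -0.019], TCP at [208.869, 589.049, 222.675] pointing down, gripper open.
Joint ranges: [-3, 3], [-0.9, 2.11], [0.09, 2.58], [-1.31, 4.45], [0.11, 2.69], [-2.54, 2.54]. Speed limits (rad/s): [2.39, 2.39, 3.01, 3.14, 3.14, 3.14].

## Interface

Orientations are given as a rotation vector (axis times angle).
In Python, from workcell import ctrl gives the robot as it stands.
- The arm moves only by the tool move_arm, never from a script. Its argument "increments" is one flat list of numbers, 5 for each row, row after row: the closure in counts, from 0 (fully open) to 255 (shut), then the shift along the tool's x, y, z in mm, then the turn about the tool's z in degrees. In form: [grip, dx, dy, dz, yaw, grip, dx, dy, dz, yaw, ...]. A call has 1 to 12 rows; each row is the pose to reach, as a shift and turn from the pose measured when the call began, along the tool's axes at that moment; what a row does not reach only later rows make up. A row lasts 1/8 s, in which the tool goes at most 62.5 mm and 10.7 degrees, less where a joint would pass 70% of its speed; a pose out of reach is approached as far as the arm can. A call with a gripper value outside its range is refused whole. The fingers move at their own pace and stop on an object; the grip force is fixed at half the most. Time passes only in rows, so rows that repeat a pose let the fingers close. It gives the time, the measured TCP pose, the force and the opening at its end, in the units of the state.
- ctrl.get_obs(): the state, without advancing time (a new reading comes with each control period).
- ctrl.get_image(name): name is "side" or "top"; returns a dict with "frame" (420x560x3 uint8, red, green, blue), "vertical_fov" (degrees; the focal length in pixels is half the picture's height over the tangent of half this angle, whatever the lens; pixels are square), "cx", "cy" (the principal point, pixels), "distortion" ([k1, k2, p1, p2, k3] as OpenCV has them; the pictures are not rectified), "pose" (4x4, takes a point from camera to world coordinates). Camera axes: x right, y down, z forward; pixel columns grow to the right and rows downward; lengths in mm; the calibration is good to about 2 mm. A picture is of the moment at which its call begins. There is no depth.
- ctrl.close_job(): hands the job in, once; it reports no verdict.
The state is a dict: "t": time; "qpos": joint angles; "qvel": joint speeds; "joint_torque": joint torques, N m; "ee_pos": TCP position; "orientation": TCP orientation; "ft_force": force on the tool from outside, world axes, zero at the start; "moment": the same for the moment, N m; "width": finger opening in mm.
Only numpy, scipy, OpenCV 4.12 (cv2) and the standard library are available. Lean on these libraries where they do the work, as an engineer would, in place of code of your own. Each camera call takes 0.05 s, during which the arm holds its last target.

## Task

Tip the standing hardwood saddle block over onto its side, without lifting it, so that it lies flat in the cam clamp between jaw and pad with its cross groove facing up. Then clamp it: push the clamp's lever round clockwise (seen from above) until the cam's high point bears squarely on the sprung jaw, where the block is gripped hardest, and leave the lever there. Leave the other things on the bench where they are.

Things in the scene. Friction and masses are not known exactly. Their poses are not given: they have to be found in the camera images.
- clamp: Low dark iron clamp, fixed to the bench. Origin on the bench in the middle of the channel between jaw and pad; z up, y along the clamping line from pad (-y) to cam (+y), x out of the mouth where the block stands. Bed plate x -62 to 62, y -85 to 150, 10 mm thick. Channel along x, 80 mm wide at rest (y -40 to 40), bed at z 10. Jaw, pad and bracket are at most 50 mm high, the lever bar 66 mm.
- bed_edge (a point): Top of the bed's edge at the mouth, clamp x = 62, y = 0, 10 mm above the bench: the low stop. The block's foot bears on it when the block is pushed high (above 80 mm); the block then tips over it and falls into the channel, ending with 10 mm of its length outside the bed.
- pad: Steel pad plate on the -y side of the channel, 100 x 12 x 36 mm, origin at the clamp's origin; gives up to 9 mm towards -y on springs of 3 N/mm. The cam's follower is the like plate across the channel, the sprung jaw (116 x 14 x 34 mm, face at clamp y 40 at rest, 16 at the cam's high point; its springs push back with 8 to 20 N). There the 60 mm wide block presses the pad back 3.5 mm, about 10.5 N.
- cam_axis (a point): Fixed upright axis of cam and lever, at clamp x 0, y 90; this point 56 mm above the bench. The steel cam under the lever is a disc of radius 32 mm with one nose (radius 10 mm, centred 50 mm out) reaching 60 mm. Starts 63 to 97 degrees before the high point, meets the jaw about 59 degrees before, can turn 64 degrees past it and be pushed back. Near there friction holds it.
- lever_post (a point): Upright steel post at the lever's end, 18 mm across, 58 to 113 mm up; this point in it at 85 mm, 100 mm from cam_axis. The lever is set on the cam at another angle each time (at the high point 61 +-23 degrees from clamp x towards y), so feel for it: the push at the post is 1 N, 6 when the nose meets the jaw, peaks at 11 to 13 N some 12 degrees early, 10 at the high point, 6 12 degrees past it.
- saddle_block: Plain hardwood block, 0.2 to 0.4 kg, standing at the clamp's mouth almost touching the bed's edge: 120 mm high, 60 mm wide (its y), 50 mm thick (its x). Origin: centre of the face it stands on, z up along its length. Its +x face, which looks away from the clamp, has a groove across it 30 mm wide, 12 mm deep, 45 to 75 mm up; tipped towards the clamp this face ends on top.
- block_mid (a point): Middle of the saddle block, 60 mm above its foot; about 35 mm above the bench when the block lies in the clamp.
- tyre_lever: Bystander: flat steel tyre lever about 150 mm long and 11 mm high, origin under its middle.
- bell: Bystander: chrome bicycle bell, 60 mm across, 41 mm high, origin under its middle.
- cap_tin: Bystander: round rubber-covered tin, 74 mm across, 34 mm high, origin under its middle.
- pump_head: Bystander: plastic pump head, about 90 x 30 x 38 mm, origin under its middle.
- spoke_key: Bystander: flat brass spoke key with two wings, 98 mm long, 9 mm high, origin under its middle.
- spanner: Bystander: spanner 160 mm long lying flat, origin under its middle.
Not all that is in view belongs to the job. There is more than one size of the saddle_block; the one meant has the size given above.

How it is judged:
By the outcome, as a careful person would: the job done as asked, in the order asked, and still so for the second after the job is handed in, with the robot touching nothing.
It also fails if it takes over 58 s, if anything falls off the work surface, if the arm or the gripper's body presses on something with over 40 N, if the wrist force passes 120 N, or if a joint passes its speed limit or range.

## Working session

There is one attempt and no reset: what is moved stays moved. The work goes in short steps, Python scripts to look and compute and a tool call to move; the robot and the scene stay as the last step left them, time stands still between calls to the robot, and variables do not carry over. Pictures are saved under pics/ and viewed, and the job is handed in when it is done.

Besides the shell and the picture viewer there is one more tool, called after "Request:" by a JSON object that holds its "api" and its "payload". move_arm: Moves the arm, as the interface text tells. Its arguments: {"type":"object","properties":{"increments":{"type":"array","items":{"type":"number"}}},"required":["increments"]}

```bash
mkdir -p pics; ls
python3 - <<'E'
from workcell import ctrl
import cv2,numpy as np,pickle
o=ctrl.get_obs();print(o)
d={}
for n in("side","top"):
    r=ctrl.get_image(n);d[n]=r
    cv2.imwrite(f"pics/{n}0.png",r["frame"][:,:,::-1])
    print(n,r["vertical_fov"],r["cx"],r["cy"],r["distortion"],np.round(r["pose"],3).tolist())
pickle.dump(d,open("d0.pkl","wb"))
E
```

```text
pics
{'t': 0.0, 'qpos': array([ 1.21099976e+00,  4.23825634e-01,  1.63066118e+00, -1.13873461e-05,
        1.08858600e+00, -1.90043074e-02]), 'qvel': array([-4.20611123e-04, -9.57568161e-05, -1.46779953e-03, -3.48682428e-04,
        2.86034852e-04, -5.54564338e-04]), 'joint_torque': array([ 1.37842952e-03, -5.44623399e+01, -2.73664051e+01,  6.43825997e-02,
        2.27791368e-02, -1.11513459e-04]), 'ee_pos': array([208.68847582, 588.5607123 , 221.92250658]), 'orientation': array([-5.32674613e-01, -3.09583079e+00,  2.28624189e-03]), 'ft_force': array([0.17331327, 0.55311175, 0.35455591]), 'moment': array([-2.88151537e-03, -1.98224246e-02,  7.53415262e-06]), 'width': 87.62530516734195}
side 55.56456436786693 286.2298312668565 207.8573616151472 [-0.09946364  0.          0.          0.          0.        ] [[0.898, -0.265, 0.351, 335.11], [-0.439, -0.502, 0.745, -534.088], [-0.021, -0.824, -0.567, 451.202], [0.0, 0.0, 0.0, 1.0]]
top 47.826464814492695 272.5202181317466 202.3604221210689 [-0.06739356  0.          0.          0.          0.        ] [[0.022, -0.987, 0.16, 434.166], [-0.999, -0.026, -0.025, -38.808], [0.029, -0.159, -0.987, 806.747], [0.0, 0.0, 0.0, 1.0]]
```

View pics/side0.png

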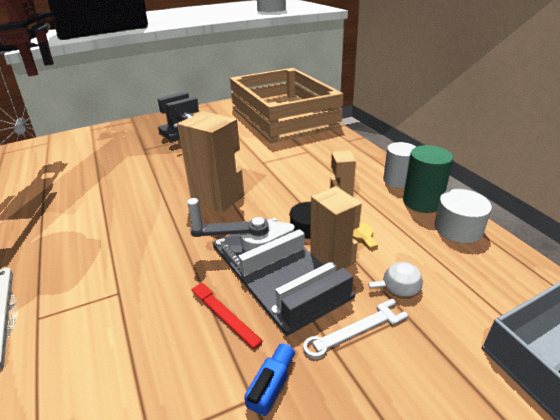

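View pics/top0.png

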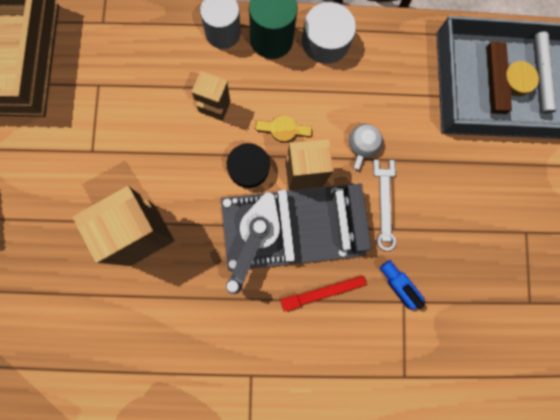

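Candidates for the block:
- Large block: side (212,160), top (125,225).
- Small block: side (343,175), top (210,95).
- Middle-sized block at the clamp's mouth: side (335,230), top (310,160).

I take the middle one, since it stands at the mouth, and check it in close crops.

Run:
```python
import cv2,pickle
d=pickle.load(open("d0.pkl","rb"))
s=d["side"]["frame"][170:340,180:430,::-1];t=d["top"]["frame"][120:310,210:380,::-1]
cv2.imwrite("pics/c_side0.png",cv2.resize(s,None,fx=3.2,fy=3.2,interpolation=cv2.INTER_CUBIC))
cv2.imwrite("pics/c_top0.png",cv2.resize(t,None,fx=3,fy=3,interpolation=cv2.INTER_CUBIC))
```

```text
(no output)
```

View pics/c_side0.png

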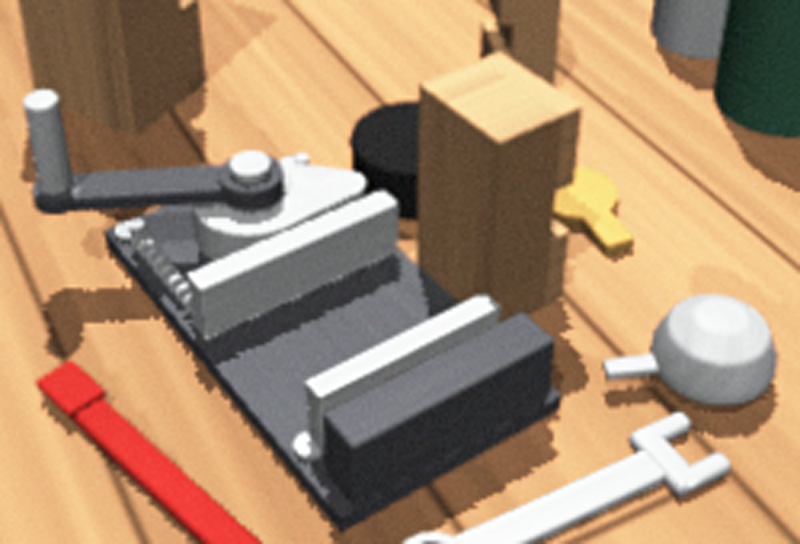

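View pics/c_top0.png

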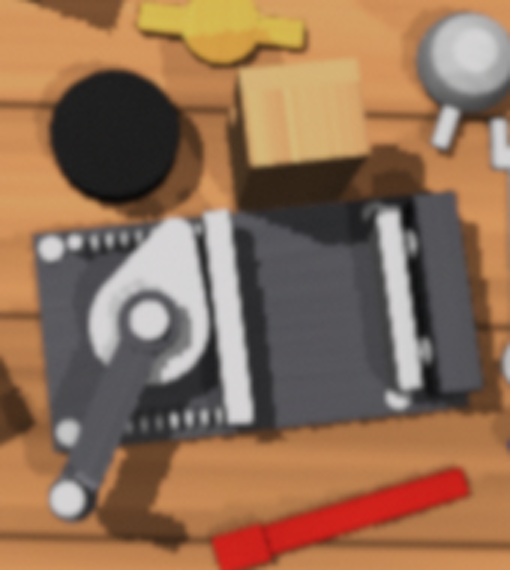

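The crops show the middle block standing at the mouth: side crop top face about (420,90), (498,55), (580,108), (500,142), with its groove notch visible on the far face. The cam nose shows at top crop (180,225). I'll compute positions now.

```bash
cat > h.py <<'E'
import numpy as np,cv2,pickle
def ray(r,uv):
    f=210/np.tan(np.radians(r["vertical_fov"]/2));K=np.array([[f,0,r["cx"]],[0,f,r["cy"]],[0,0,1]])
    p=cv2.undistortPoints(np.array([[uv]],float),K,np.array(r["distortion"],float))[0,0]
    P=np.array(r["pose"]);d=P[:3,:3]@np.array([*p,1.]);return P[:3,3],d/np.linalg.norm(d)
def plane(r,uv,z):
    o,d=ray(r,uv);return o+d*(z-o[2])/d[2]
def tri(r1,a,r2,b):
    o1,d1=ray(r1,a);o2,d2=ray(r2,b)
    A=np.stack([d1,-d2],1);s=np.linalg.lstsq(A,o2-o1,rcond=None)[0]
    p,q=o1+s[0]*d1,o2+s[1]*d2;return (p+q)/2,np.linalg.norm(p-q)
def proj(r,X):
    f=210/np.tan(np.radians(r["vertical_fov"]/2));K=np.array([[f,0,r["cx"]],[0,f,r["cy"]],[0,0,1]])
    M=np.linalg.inv(np.array(r["pose"]));
    return cv2.projectPoints(np.atleast_2d(X).astype(float),cv2.Rodrigues(M[:3,:3])[0],M[:3,3],K,np.array(r["distortion"],float))[0][:,0]
E
cat > a.py <<'E'
from h import *
d=pickle.load(open("d0.pkl","rb"));S,T=d["side"],d["top"]
ts=lambda u,v:(180+u/3.2-.34,170+v/3.2-.34); tt=lambda u,v:(210+u/3-.33,120+v/3-.33)
np.set_printoptions(precision=1,suppress=True)
print("block top corners")
bl=[]
for a,b in [((420,90),(250,165)),((498,53),(238,70)),((580,108),(358,60)),((500,142),(367,155))]:
    p,e=tri(S,ts(*a),T,tt(*b));print(p,e);bl.append(p)
bl=np.array(bl)
for i in range(4): print("len",np.linalg.norm(bl[i]-bl[i-1]))
print("mean",bl.mean(0))
for nm,a,b in [("posttop",(42,98),(69,498)),("hub",(250,163),(150,318))]:
    print(nm,tri(S,ts(*a),T,tt(*b)))
print("bed corners");
for uv in [(37,235),(56,450)]: print(plane(T,tt(*uv),10))
for uv in [(107,232),(345,525),(556,400)]: print("s",plane(S,ts(*uv),10))
print("bracket top corner", [plane(T,tt(*u),50) for u in [(455,193),(483,388)]])
print("jaw face top", [plane(T,tt(*u),44) for u in [(227,210),(252,420)]])
print("nose",plane(T,tt(180,222),50))
E
python3 a.py
```

```text
block top corners
[588.6 -86.1 115.6] 0.4967266274170871
[636.5 -79.2 119. ] 0.28161704402629534
[ 643.5 -139.6  119.7] 0.07136832620013384
[ 595.7 -144.6  119.1] 1.8617526119033077
len 59.09586064255954
len 48.57690634497471
len 60.8407067847694
len 48.110796464144684
mean [ 616.1 -112.4  118.4]
posttop (array([423.8,  -1.7, 112.6]), np.float64(1.2244455133354353))
hub (array([516.5, -38.3,  65.5]), np.float64(0.16792989293990815))
bed corners
[568.5  27.1  10. ]
[447.8  12.   10. ]
s [448.1  10.6  10. ]
s [ 478.2 -223.6   10. ]
s [ 596.6 -204.8   10. ]
bracket top corner [array([ 591.1, -203.4,   50. ]), array([ 484.8, -217.7,   50. ])]
jaw face top [array([579.3, -78.8,  44. ]), array([465.4, -94.2,  44. ])]
nose [570.9 -53.2  50. ]
```

```bash
cat >> a.py <<'E'
print("---fit")
L=np.array([[62,150],[-62,150],[-62,-85],[62,-85],[0,90]],float);W=np.array([[568.5,27.1],[448,11.3],[478.2,-223.6],[596.6,-204.8],[516.5,-38.3]])
lc,wc=L.mean(0),W.mean(0);z=((W-wc)@[1,1j]*np.conj((L-lc)@[1,1j])).sum();th=np.angle(z)
R=np.array([[np.cos(th),-np.sin(th)],[np.sin(th),np.cos(th)]]);t=wc-R@lc
print("theta",np.degrees(th),"origin",t,"res",(L@R.T+t-W))
c=lambda p:(np.asarray(p)[:2]-t)@R
print("block in clamp",c(bl.mean(0)),[c(b) for b in bl])
e=bl[2]-bl[1];e2=bl[3]-bl[0];print("block yaw",[np.degrees(np.arctan2(v[0],-v[1])) for v in(e,e2)])
hub=np.array([0,90]);
p=c((423.8,-1.7))-hub;print("post",p,np.hypot(*p),np.degrees(np.arctan2(p[1],p[0])))
for uv in [(180,222),(165,222),(193,228),(91,320),(208,340)]:
  print("cam rim z52",c(plane(T,tt(*uv),52))-hub)
for nm,uv,zz in [("spokekey",(304,35),9),("spokekeyL",(140,15),9),("key mid",(225,62),9),("tin",(180,135),34),("tinlow",(115,200),34),("bell",(420,60),30),("bellhandle",(440,145),25),("redtip",(215,540),8)]:
  w=plane(T,tt(*uv),zz);print(nm,w,c(w))
E
python3 a.py | sed -n '/---/,$p'
```

```text
---fit
theta 7.31074349743527 origin [ 527.2 -129.3] res [[ 1.1  0.3]
 [-1.4  0.3]
 [-1.7  2.1]
 [ 2.9 -0.9]
 [-0.8 -1.7]]
block in clamp [90.4  5.5] [array([66.4, 35.1]), array([114.9,  35.8]), array([114.1, -25. ]), array([ 66. , -23.9])]
block yaw [np.float64(6.60351643968689), np.float64(6.933813395449896)]
post [-86.3  49.7] 99.58057849091153 150.04836545115273
cam rim z52 [ 52.7 -20. ]
cam rim z52 [ 53.5 -11.9]
cam rim z52 [ 48.7 -26.6]
cam rim z52 [ 4.7 32.8]
cam rim z52 [-12.4 -28.1]
spokekey [ 691.5 -124.1    9. ] [163.7 -15.7]
spokekeyL [700.7 -27.8   9. ] [185.   78.6]
key mid [673.7 -78.    9. ] [151.8  32.2]
tin [623.1 -52.4  34. ] [105.   64.1]
tinlow [585.2 -17.2  34. ] [ 71.8 103.8]
bell [ 672.1 -188.4   30. ] [136.2 -77. ]
bellhandle [ 623.9 -200.5   25. ] [ 86.9 -82.9]
redtip [400.3 -77.3   8. ] [-119.2   67.7]
```

```bash
cat >> a.py <<'E'
print("---big")
# side px: top corners, top px top corners
for a,b in [((183,119),(85,265)),((212,113),(77,211)),((238,125),(132,188)),((209,134),(158,228))]: 
    print(tri(S,a,T,b))
print(plane(T,(171,236),0),plane(T,(130,265),0))
print("yaw tool: clamp x dir",R[:,0])
cl=lambda x,y:(R@[x,y]+t)
print("push start",cl(140,5.5),"push end",cl(80,5.5))
E
python3 a.py | sed -n '/---big/,$p'
```

```text
---big
(array([455.5, 190.2, 173.1]), np.float64(19.366410290977644))
(array([523.5, 211.4, 164.5]), np.float64(8.85755580332219))
(array([555.3, 140.1, 158.7]), np.float64(2.272520574545985))
(array([493.7,  99.2, 170.9]), np.float64(9.06842124538405))
[502.3 112.2   0. ] [451.4 178.9   0. ]
yaw tool: clamp x dir [1.  0.1]
push start [ 665.3 -106. ] push end [ 605.8 -113.7]
```

Request:
{"api": "move_arm", "payload": {"increments": [165, -46, -35, 0, -2.3, 165, -92, -70, 0, -4.6, 165, -138, -106, 0, -7, 165, -184, -141, 0, -9.3, 165, -230, -176, 0, -11.6, 165, -276, -212, 0, -14, 165, -322, -247, 0, -16.3, 165, -368, -282, 0, -18.6, 165, -414, -317, 0, -21, 165, -460, -353, 0, -23.3, 165, -506, -388, 0, -25.6, 165, -552, -424, 0, -26.8]}}

```text
t: 1.6
ee_pos: [587.9, 2.7, 222.3]
orientation: [0.2, -3.134, 0.002]
ft_force: [0.9, 0.3, -0.2]
width: 30.6
```

```bash
cat > st.py <<'E'
import sys,numpy as np
from scipy.spatial.transform import Rotation as Ro
from workcell import ctrl
o=ctrl.get_obs();R=Ro.from_rotvec(o["orientation"]).as_matrix()
np.set_printoptions(precision=2,suppress=True)
th=np.radians(7.31);C=np.array([[np.cos(th),-np.sin(th)],[np.sin(th),np.cos(th)]]);t=np.array([527.2-.3,-129.3+2])
print("t",o["t"],"p",o["ee_pos"],"clamp",(o["ee_pos"][:2]-t)@C,"F",o["ft_force"],"w",o["width"],"ty ang",np.degrees(np.arctan2(R[1,1],R[0,1])),"tz",R[:,2],"q",o["qpos"])
if len(sys.argv)>3:
    cx,cy,z=map(float,sys.argv[1:4]);w=np.r_[C@[cx,cy]+t,z]
    print("tool shift",R.T@(w-o["ee_pos"]))
E
python3 st.py 140 4 200
```

```text
t 1.6 p [587.89   2.72 222.32] clamp [ 77.04 121.21] F [ 0.93  0.26 -0.24] w 30.634766194365728 ty ang 97.31637781033858 tz [-0. -0. -1.] q [-0.02  0.37  1.71 -0.    1.06 -1.71]
tool shift [ -62.97 -117.19   22.37]
```

Request:
{"api": "move_arm", "payload": {"increments": [165, -32, -59, 0, 0, 165, -63, -117, 10, 0, 165, -63, -117, 40, 0, 165, -63, -117, 80, 0, 165, -63, -117, 118, 0, 165, -63, -117, 118, 0]}}

```text
t: 2.35
ee_pos: [662.5, -105.1, 100.9]
orientation: [0.2, -3.127, -0.001]
ft_force: [-0.8, 0.2, 0.2]
width: 31.4
```

```bash
python3 st.py 118 4 104
python3 - <<'E'
from workcell import ctrl
import cv2
r=ctrl.get_image("side");cv2.imwrite("pics/s1.png",cv2.resize(r["frame"][100:360,150:450,::-1],None,fx=2,fy=2))
E
```

```text
t 2.35 p [ 662.46 -105.06  100.88] clamp [137.29   4.82] F [-0.77  0.22  0.21] w 31.359062482031934 ty ang 97.30860627205675 tz [-0.01  0.   -1.  ] q [-0.17  0.63  1.59 -0.    0.93 -1.87]
tool shift [19.31 -0.81 -2.97]
```

View pics/s1.png

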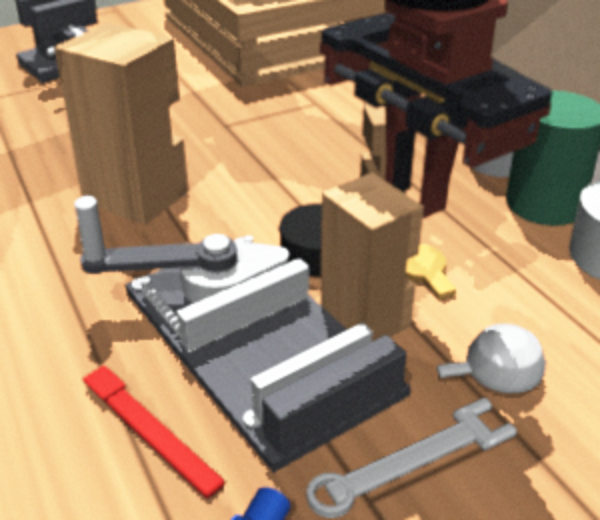

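The fingers are behind the block (picture around (420,190)) and clear of everything. Now I start pushing.

Request:
{"api": "move_arm", "payload": {"increments": [165, 6, 0, 0, 0, 165, 11, 0, 0, 0, 165, 15, 0, 0, 0, 165, 19, 0, 0, 0, 165, 23, 0, 0, 0, 165, 27, 0, 0, 0, 165, 31, 0, 0, 0]}}

```text
t: 3.28
ee_pos: [633.1, -109.2, 103.3]
orientation: [0.2, -3.131, 0.0]
ft_force: [1.0, 0.2, 0.3]
width: 31.0
```

```bash
python3 st.py 85 4 104
python3 - <<'E'
from workcell import ctrl
import cv2
r=ctrl.get_image("side");cv2.imwrite("pics/s2.png",cv2.resize(r["frame"][100:360,150:450,::-1],None,fx=2,fy=2))
E
```

```text
t 3.275 p [ 633.09 -109.24  103.27] clamp [107.62   4.41] F [0.96 0.19 0.34] w 30.992965230297365 ty ang 97.31482802146158 tz [-0. -0. -1.] q [-0.19  0.6   1.66 -0.    0.89 -1.89]
tool shift [22.63 -0.4  -0.64]
```

View pics/s2.png

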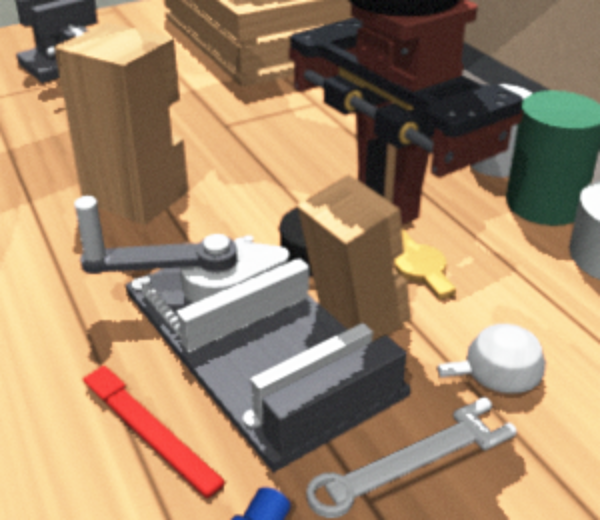

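The block is tipping squarely over the edge (block top at about (350,205)), so I keep pushing.

Request:
{"api": "move_arm", "payload": {"increments": [165, 4, 0, 0, 0, 165, 8, 0, 0, 0, 165, 12, 0, 0, 0, 165, 16, 0, 0, 0, 165, 20, 0, 0, 0, 165, 24, 0, 0, 0, 165, 28, 0, 0, 0, 165, 30, 0, 0, 0, 165, 30, 0, 0, 0, 165, 30, 0, 0, 0]}}

```text
t: 4.58
ee_pos: [602.9, -113.1, 103.4]
orientation: [0.2, -3.13, 0.0]
ft_force: [-0.7, 0.4, 0.1]
width: 31.0
```

```bash
python3 st.py 85 4 104
python3 - <<'E'
from workcell import ctrl
import cv2
r=ctrl.get_image("side");cv2.imwrite("pics/s3.png",cv2.resize(r["frame"][100:360,150:450,::-1],None,fx=2,fy=2))
E
```

```text
t 4.575 p [ 602.93 -113.1   103.37] clamp [77.22  4.41] F [-0.74  0.4   0.11] w 31.041850093044562 ty ang 97.31137679814847 tz [-0. -0. -1.] q [-0.2   0.56  1.73 -0.    0.86 -1.9 ]
tool shift [-7.77 -0.41 -0.67]
```

View pics/s3.png

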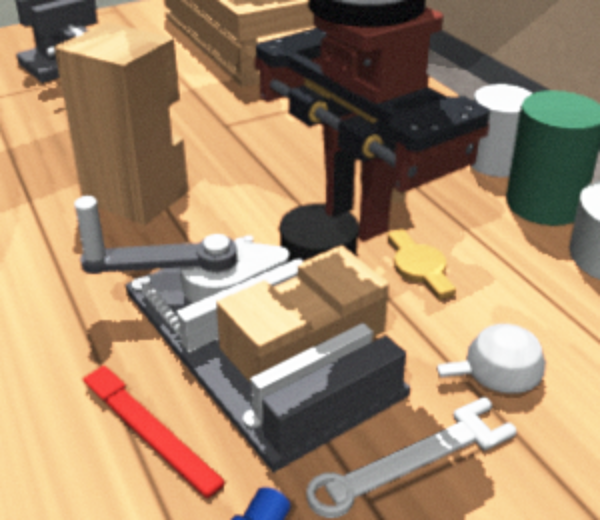

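The block lies in the channel with its groove up (about (320,290)). Next I raise the arm and go to the lever post.

Request:
{"api": "move_arm", "payload": {"increments": [150, -5, 0, -40, 0, 150, -5, 0, -90, 0, 150, 10, 10, -112, 4, 150, 41, 33, -112, 8, 150, 72, 59, -112, 13, 150, 103, 84, -112, 18, 150, 133, 109, -112, 23, 150, 163, 133, -112, 28.8, 150, 163, 133, -112, 28.8, 150, 163, 133, -112, 28.8]}}

```text
t: 5.88
ee_pos: [425.9, -2.0, 216.6]
orientation: [-0.583, -3.084, 0.002]
ft_force: [0.3, -1.3, -1.0]
width: 35.8
```

```bash
cat > look.py <<'E'
import sys
from workcell import ctrl
import cv2,pickle
n=sys.argv[1];d={}
for k in("side","top"):
    r=ctrl.get_image(k);d[k]=r
pickle.dump(d,open(n+".pkl","wb"))
a=cv2.resize(d["side"]["frame"][120:340,160:400,::-1],(400,367));b=cv2.resize(d["top"]["frame"][130:330,150:390,::-1],(400,333))
b=cv2.copyMakeBorder(b,0,34,0,0,cv2.BORDER_CONSTANT)
cv2.imwrite(f"pics/{n}.png",cv2.hconcat([a,b]))
E
python3 look.py l1; python3 st.py
python3 - <<'E'
from h import *
from workcell import ctrl
from scipy.spatial.transform import Rotation as Ro
o=ctrl.get_obs();R=Ro.from_rotvec(o["orientation"]).as_matrix();print(R.T@(np.array([423.8,-1.7,92])-o["ee_pos"]))
E
```

```text
t 5.975 p [426.03  -2.23 216.35] clamp [-84.14 136.89] F [-0.31  0.38  0.06] w 36.20007316974021 ty ang 68.52926264443877 tz [-0. -0. -1.] q [-0.03  0.14  2.05 -0.    0.96 -1.23]
[ 1.85539111e+00 -8.39869085e-02  1.24355127e+02]
```

View pics/l1.png

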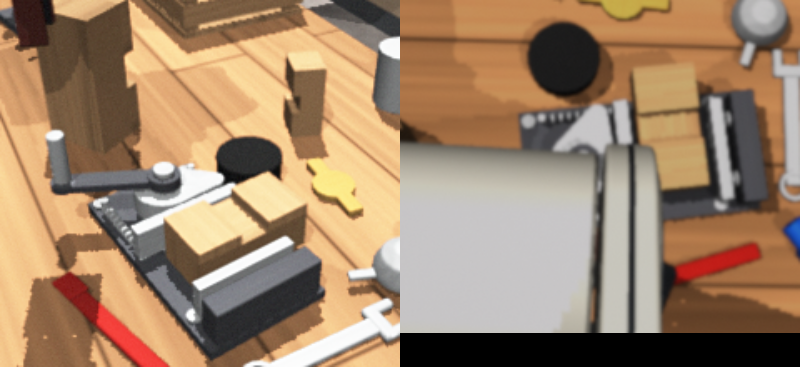

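Request:
{"api": "move_arm", "payload": {"increments": [150, 1, 0, 40, 0, 150, 1, 0, 80, 0, 150, 1, 0, 105, 0, 150, 1, 0, 118, 0, 150, 1, 0, 124, 0, 150, 1, 0, 124, 0]}}

```text
t: 6.72
ee_pos: [425.1, -2.1, 92.5]
orientation: [-0.585, -3.083, 0.002]
ft_force: [1.1, 0.2, 0.3]
width: 36.3
```

```bash
python3 look.py l2; python3 st.py
```

```text
t 6.825 p [425.32  -2.01  93.04] clamp [-84.81 137.2 ] F [ 0.23 -0.07 -0.46] w 36.56416928481481 ty ang 68.52764538422919 tz [-0. -0. -1.] q [-0.03  0.36  2.14 -0.    0.64 -1.23]
```

View pics/l2.png

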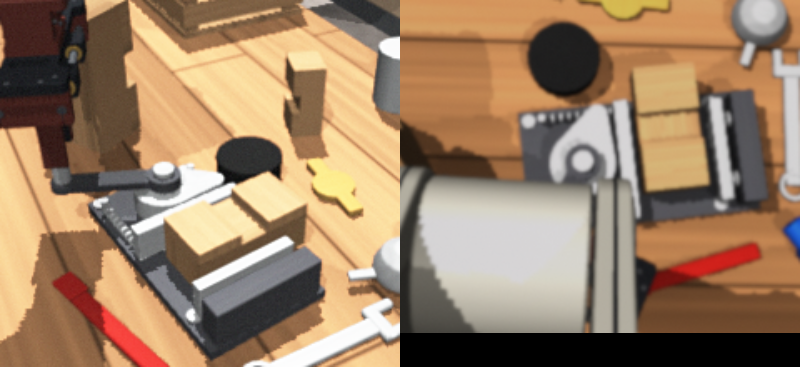

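```bash
cat > arc.py <<'E'
import sys
from h import *
from workcell import ctrl
from scipy.spatial.transform import Rotation as Ro
H=np.array([516.5,-38.3]);r=float(sys.argv[1])
o=ctrl.get_obs();R=Ro.from_rotvec(o["orientation"]).as_matrix();p=o["ee_pos"]
ta=np.degrees(np.arctan2(R[1,1],R[0,1]))
v=p[:2]-H;print("t",o["t"],"TCP world angle",np.degrees(np.arctan2(v[1],v[0])),"r",np.hypot(*v),"ty",ta)
f=o["ft_force"][:2];print("F tang",f@R[:2,1],"rad",f@R[:2,0])
for a in map(float,sys.argv[2:]):
    w=np.r_[H+r*np.array([np.cos(np.radians(a)),np.sin(np.radians(a))]),92]
    d=R.T@(w-p);print(a,np.round(d,1),"yaw",round(ta-(a-90),1))
E
python3 arc.py 97 155 150 145 140 135 130 125 120 115 110 105 100 95 90
```

```text
t 6.825 TCP world angle 158.2951812328868 r 98.13849722867248 ty 68.52764538422919
F tang 0.021810082757168118 rad -0.24247269961925058
155.0 [-1.3  5.6  1. ] yaw 3.5
150.0 [-2.2 14.   1. ] yaw 8.5
145.0 [-3.8 22.3  1. ] yaw 13.5
140.0 [-6.2 30.4  1. ] yaw 18.5
135.0 [-9.2 38.3  1. ] yaw 23.5
130.0 [-12.9  45.9   0.9] yaw 28.5
125.0 [-17.3  53.2   0.9] yaw 33.5
120.0 [-22.3  60.    0.9] yaw 38.5
115.0 [-27.8  66.4   0.9] yaw 43.5
110.0 [-33.9  72.3   0.9] yaw 48.5
105.0 [-40.5  77.6   0.8] yaw 53.5
100.0 [-47.5  82.3   0.8] yaw 58.5
95.0 [-54.9  86.4   0.8] yaw 63.5
90.0 [-62.6  89.9   0.8] yaw 68.5
```

Request:
{"api": "move_arm", "payload": {"increments": [150, -1.3, 5.6, 1, 3.5, 150, -2.2, 14, 1, 8.5, 150, -3.8, 22.3, 1, 13.5, 150, -6.2, 30.4, 1, 18.5, 150, -9.2, 38.3, 1, 23.5, 150, -13, 46, 1, 28.5, 150, -17.3, 53.2, 1, 33.5, 150, -22.3, 60, 1, 38.5, 150, -22.3, 60, 1, 38.5]}}

```text
t: 7.95
ee_pos: [466.7, 44.9, 92.4]
orientation: [-1.568, -2.719, 0.007]
ft_force: [-4.7, -6.6, 3.9]
width: 36.0
```

```bash
python3 look.py l3; python3 arc.py 97 118 116 114 112 110 108 106 104 102 100
```

```text
t 8.05 TCP world angle 120.91178625805071 r 96.90767484665241 ty 30.083054064959722
F tang -6.582863319866255 rad -2.74664044166128
118.0 [0.  4.9 0.4] yaw 2.1
116.0 [-0.1  8.3  0.4] yaw 4.1
114.0 [-0.4 11.7  0.4] yaw 6.1
112.0 [-0.9 15.   0.4] yaw 8.1
110.0 [-1.4 18.4  0.4] yaw 10.1
108.0 [-2.  21.7  0.3] yaw 12.1
106.0 [-2.8 25.   0.3] yaw 14.1
104.0 [-3.7 28.3  0.3] yaw 16.1
102.0 [-4.7 31.5  0.3] yaw 18.1
100.0 [-5.8 34.7  0.3] yaw 20.1
```

View pics/l3.png

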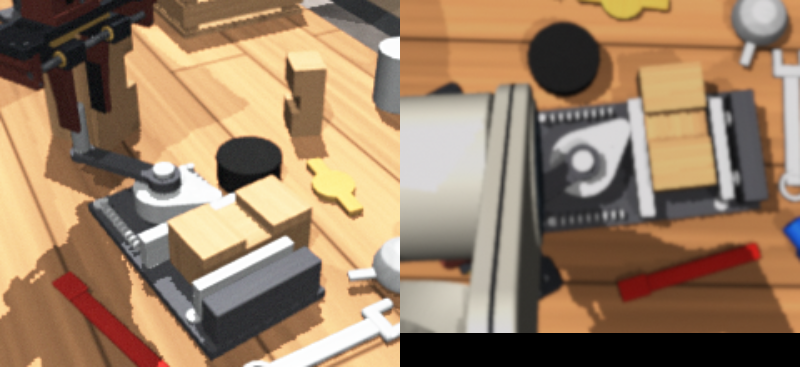

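```bash
cat > crop.py <<'E'
import sys,pickle,cv2
n=sys.argv[1];d=pickle.load(open(n+".pkl","rb"))
t=d["top"]["frame"][180:280,215:335,::-1]
cv2.imwrite(f"pics/{n}c.png",cv2.resize(t,None,fx=6,fy=6,interpolation=cv2.INTER_CUBIC))
E
python3 crop.py l3
```

```text
(no output)
```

View pics/l3c.png

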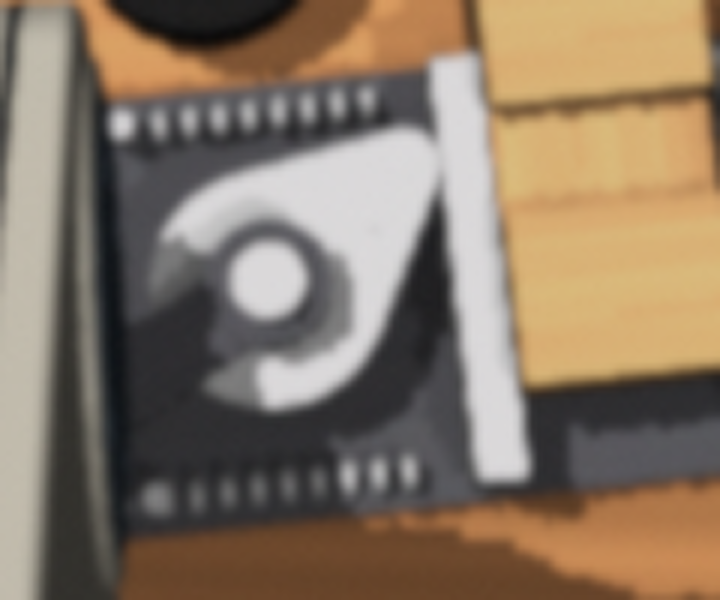

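```bash
cat > nose.py <<'E'
import sys
from h import *
n=sys.argv[1];seg=eval(sys.argv[2])  # two flanks: crop pts ((p,q),(p,q))
d=pickle.load(open(n+".pkl","rb"));T=d["top"];g=cv2.cvtColor(T["frame"],cv2.COLOR_RGB2GRAY).astype(np.float32)
im=cv2.GaussianBlur(g,(0,0),0.7)
cen=np.array([268,280]);ang=[];lines=[]
for p,q in seg:
    p=np.array(p,float);q=np.array(q,float);nn=np.array([-(q-p)[1],(q-p)[0]]);nn/=np.linalg.norm(nn)
    if nn@((p+q)/2-cen)<0:nn=-nn
    pts=[]
    for s in np.linspace(0,1,15):
        b=p+s*(q-p);ks=np.arange(-24,25,1.)
        xs=np.array([(b+k*nn) for k in ks]);uv=np.array([[215+x/6-.42,180+y/6-.42] for x,y in xs],np.float32)
        val=cv2.remap(im,uv[None,:,0],uv[None,:,1],cv2.INTER_LINEAR)[0]
        gr=np.gradient(val);i=int(np.argmin(gr));
        if gr[i]<-1.0: pts.append(plane(T,uv[i],48)[:2])
    pts=np.array(pts,np.float32);vx,vy,x0,y0=cv2.fitLine(pts,cv2.DIST_HUBER,0,.01,.01).ravel()
    lines.append((np.array([x0,y0]),np.array([vx,vy])));res=np.abs((pts-[x0,y0])@[-vy,vx]);print(len(pts),"med res",np.median(res))
def uni(v,ref):return v if v@ref>0 else -v
o=np.array([p for p,_ in lines])
H=np.array([516.5,-38.3])
X=np.linalg.solve(np.stack([lines[0][1],-lines[1][1]],1),lines[1][0]-lines[0][0])
apex=lines[0][0]+X[0]*lines[0][1]
v=[uni(l[1],apex-H) for l in lines];b=v[0]+v[1]
A=np.degrees(np.arctan2(b[1],b[0]));half=np.degrees(np.arccos(v[0]@v[1]))/2
print("apex",apex,"bisector world ang",A,"half angle",half,"(expect",np.degrees(np.arcsin(22/50)),") apex-hub ang",np.degrees(np.arctan2(*(apex-H)[::-1])))
print("before high (deg):",A-(-82.7))
E
python3 nose.py l3 "(((245,177),(370,134)),((375,335),(428,210)))"; cat > nose0.txt <<E
E
```

```text
15 med res 0.23781252
15 med res 0.08621931
apex [567.6965  -92.58476] bisector world ang -46.34311 half angle 25.312757 (expect 26.103881137339897 ) apex-hub ang -46.67703262815567
before high (deg): 36.356888
```

The flank fit puts the nose 36.4° before the high point, with a half-angle of 25.3° against 26.1° expected. I continue along the arc.

Request:
{"api": "move_arm", "payload": {"increments": [150, 0, 4.9, 0.4, 2.1, 150, -0.1, 8.3, 0.4, 4.1, 150, -0.4, 11.7, 0.4, 6.1, 150, -0.9, 15, 0.4, 8.1, 150, -1.4, 18.4, 0.4, 10.1, 150, -2, 21.7, 0.3, 12.1, 150, -2.8, 25, 0.3, 14.1, 150, -3.7, 28.3, 0.3, 16.1, 150, -4.7, 31.5, 0.3, 18.1, 150, -5.8, 34.7, 0.3, 20.1, 150, -5.8, 34.7, 0.3, 20.1]}}

```text
t: 9.43
ee_pos: [495.3, 56.1, 92.0]
orientation: [-2.014, -2.401, 0.018]
ft_force: [-11.2, -6.5, 8.6]
width: 36.5
```

```bash
python3 look.py l4; python3 crop.py l4; python3 arc.py 97 99 98 97 96 95 94 93 92 91 90 89 88 87 86 85
```

```text
t 9.525 TCP world angle 102.6232505246989 r 96.77960495580587 ty 10.038914223158377
F tang -12.401996546569373 rad -4.3376002866755154
99.0 [ 0.3  6.1 -0. ] yaw 1.0
98.0 [ 0.3  7.8 -0.1] yaw 2.0
97.0 [ 0.2  9.5 -0.1] yaw 3.0
96.0 [ 0.1 11.2 -0.1] yaw 4.0
95.0 [-0.1 12.9 -0.1] yaw 5.0
94.0 [-0.2 14.6 -0.1] yaw 6.0
93.0 [-0.4 16.2 -0.2] yaw 7.0
92.0 [-0.6 17.9 -0.2] yaw 8.0
91.0 [-0.9 19.6 -0.2] yaw 9.0
90.0 [-1.2 21.3 -0.2] yaw 10.0
89.0 [-1.5 22.9 -0.3] yaw 11.0
88.0 [-1.8 24.6 -0.3] yaw 12.0
87.0 [-2.2 26.2 -0.3] yaw 13.0
86.0 [-2.6 27.9 -0.3] yaw 14.0
85.0 [-3.  29.5 -0.3] yaw 15.0
```

View pics/l4c.png

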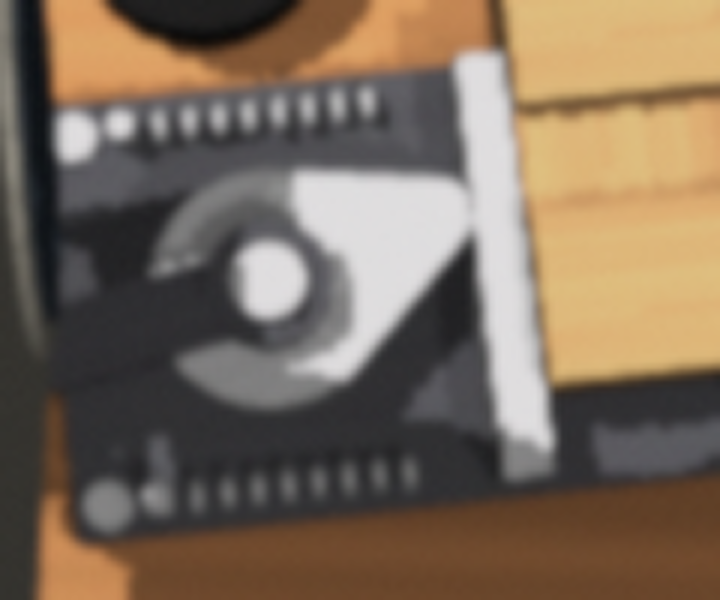

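View pics/l4.png

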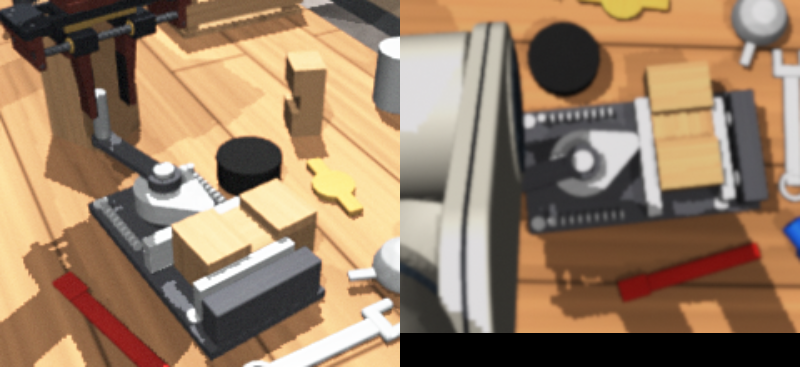

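```bash
python3 nose.py l4 "(((310,172),(430,177)),((360,370),(450,270)))"
python3 - <<'E'
from h import *
# clearance to big block corner in top image now: show larger crop of gripper region
d=pickle.load(open("l4.pkl","rb"))
cv2.imwrite("pics/l4s.png",cv2.resize(d["side"]["frame"][40:260,120:300,::-1],None,fx=2.7,fy=2.7,interpolation=cv2.INTER_CUBIC))
E
```

```text
15 med res 0.32694644
15 med res 0.2941172
apex [ 546.7928   -103.671936] bisector world ang -64.7488 half angle 26.54223 (expect 26.103881137339897 ) apex-hub ang -65.13740459205975
before high (deg): 17.951195
```

View pics/l4s.png

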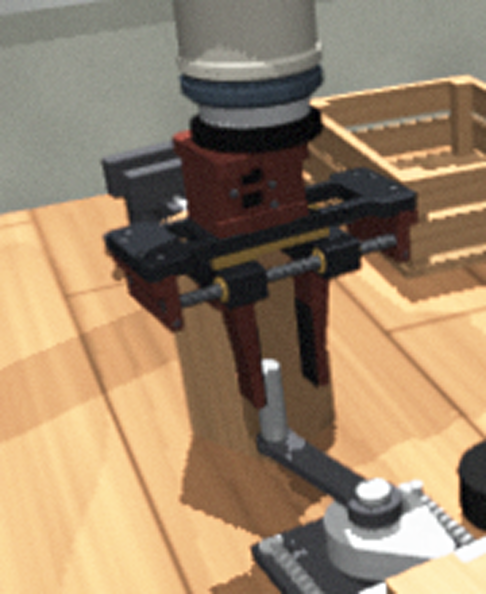

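Run:
```python
import pickle,cv2
d=pickle.load(open("d0.pkl","rb"))
a=cv2.resize(d["top"]["frame"][175:275,65:185,::-1],(400,333),interpolation=cv2.INTER_CUBIC)
b=cv2.resize(d["side"]["frame"][100:225,165:255,::-1],(240,333),interpolation=cv2.INTER_CUBIC)
cv2.imwrite("pics/big.png",cv2.hconcat([a,b]))
```

```text
(no output)
```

View pics/big.png

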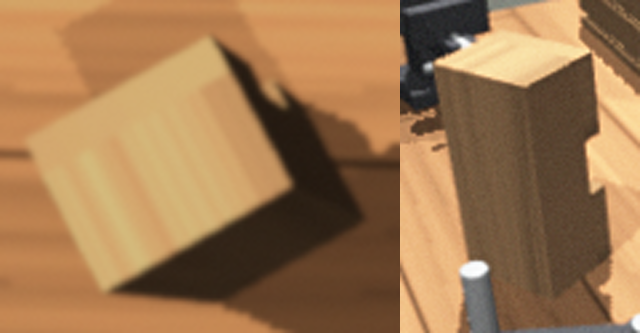

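```bash
python3 - <<'E'
from h import *
d=pickle.load(open("d0.pkl","rb"));S,T=d["side"],d["top"]
print(tri(S,(212.6,133),T,(152.9,230.8)),plane(T,(173.9,239.5),0),plane(S,(222.4,211.4),0))
print(tri(S,(165+36*.375,100+64*.375),T,(65+107*.3,175+292*.3)), tri(S,(165+191*.375,100+54*.375),T,(65+211*.3,175+37*.3)))
E
python3 arc.py 95 98 96 94 92 90 88 86 85
```

```text
(array([495.72420595, 105.01586702, 169.01373824]), np.float64(2.7029434898269593)) [496.48127177 106.90607683   0.        ] [496.479395  107.2777831   0.       ]
(array([451.44524691, 177.29214965, 169.17608676]), np.float64(3.4490560170243194)) (array([555.40672932, 143.25540667, 167.2436741 ]), np.float64(0.5395317467166191))
t 9.525 TCP world angle 102.6232505246989 r 96.77960495580587 ty 10.038914223158377
F tang -12.401996546569373 rad -4.3376002866755154
98.0 [-1.7  7.7 -0. ] yaw 2.0
96.0 [-1.9 11.1 -0.1] yaw 4.0
94.0 [-2.2 14.4 -0.1] yaw 6.0
92.0 [-2.6 17.6 -0.2] yaw 8.0
90.0 [-3.1 20.9 -0.2] yaw 10.0
88.0 [-3.8 24.2 -0.3] yaw 12.0
86.0 [-4.5 27.4 -0.3] yaw 14.0
85.0 [-4.9 29.  -0.3] yaw 15.0
```

Request:
{"api": "move_arm", "payload": {"increments": [150, -0.8, 6, -1, 1, 150, -1.7, 7.7, -2, 2, 150, -1.8, 9.4, -3, 3, 150, -1.9, 11.1, -3, 4, 150, -2, 12.7, -3, 5, 150, -2.2, 14.4, -3, 6, 150, -2.4, 16, -3, 7, 150, -2.6, 17.6, -3, 8, 150, -2.8, 19.2, -3, 9, 150, -3.1, 20.9, -3, 10, 150, -3.4, 22.5, -3, 10, 150, -3.4, 22.5, -3, 10]}}

```text
t: 11.02
ee_pos: [509.6, 56.9, 92.7]
orientation: [-2.208, -2.209, 0.038]
ft_force: [-18.8, 4.2, -2.7]
width: 36.0
```

```bash
python3 look.py l5; python3 crop.py l5; python3 arc.py 95  89 88 87 86 85 84 83 82 81 80
```

```text
t 11.125 TCP world angle 94.15354719727468 r 95.43096936566393 ty 0.018221560579702506
F tang -17.959973635782855 rad 3.327109373211609
89.0 [-0.2  8.6  0.5] yaw 1.0
88.0 [-0.2 10.2  0.4] yaw 2.0
87.0 [-0.3 11.9  0.4] yaw 3.0
86.0 [-0.4 13.6  0.3] yaw 4.0
85.0 [-0.5 15.2  0.3] yaw 5.0
84.0 [-0.7 16.9  0.2] yaw 6.0
83.0 [-0.9 18.5  0.2] yaw 7.0
82.0 [-1.1 20.1  0.1] yaw 8.0
81.0 [-1.4 21.8  0.1] yaw 9.0
80.0 [-1.6 23.4  0. ] yaw 10.0
```

View pics/l5c.png

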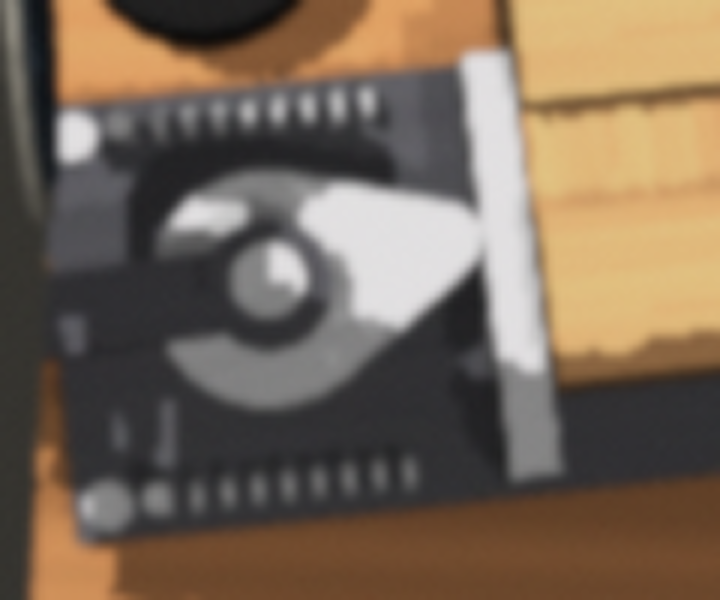

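```bash
python3 nose.py l5 "(((340,185),(440,204)),((405,328),(470,280)))"
python3 - <<'E'
from h import *
from workcell import ctrl
o=ctrl.get_obs();print(o["ft_force"],o["moment"],o["orientation"],o["ee_pos"],o["width"],o["joint_torque"])
d=pickle.load(open("l5.pkl","rb"))
cv2.imwrite("pics/l5s.png",cv2.resize(d["side"]["frame"][60:280,120:320,::-1],None,fx=2.7,fy=2.7,interpolation=cv2.INTER_CUBIC))
E
```

```text
15 med res 0.5130148
15 med res 0.3605225
apex [ 535.9675 -108.898 ] bisector world ang -74.58753 half angle 25.912031 (expect 26.103881137339897 ) apex-hub ang -74.58370773931199
before high (deg): 8.112465
[-17.9689267    3.31915002  -3.79778626] [0.61792239 3.02798837 0.01198907] [-2.20817591 -2.20901817  0.03746481] [509.58797343  56.88032256  92.71176845] 36.44316317969419 [-2.93922052e+00 -5.33469737e+01 -3.14989114e+01 -1.04707941e+00
 -4.91477743e+00 -3.11384865e-03]
```

View pics/l5s.png

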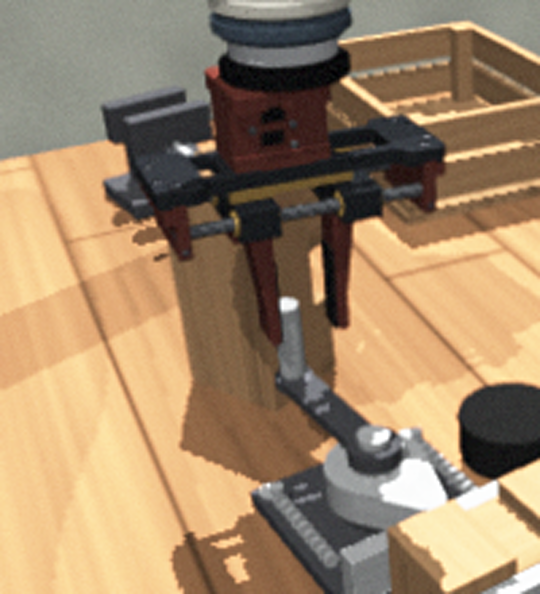

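Run:
```python
import pickle,cv2
d=pickle.load(open("l5.pkl","rb"))
a=cv2.resize(d["top"]["frame"][150:280,215:385,::-1],None,fx=4.4,fy=4.4,interpolation=cv2.INTER_CUBIC)
cv2.imwrite("pics/l5t.png",a)
a=cv2.resize(d["side"]["frame"][190:340,200:380,::-1],None,fx=3.9,fy=3.9,interpolation=cv2.INTER_CUBIC)
cv2.imwrite("pics/l5s2.png",a)
```

```text
(no output)
```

View pics/l5t.png

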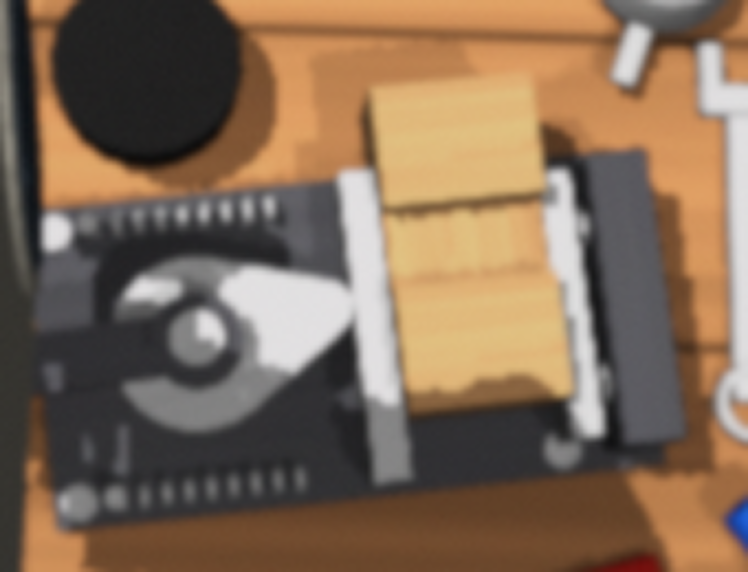

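View pics/l5s2.png

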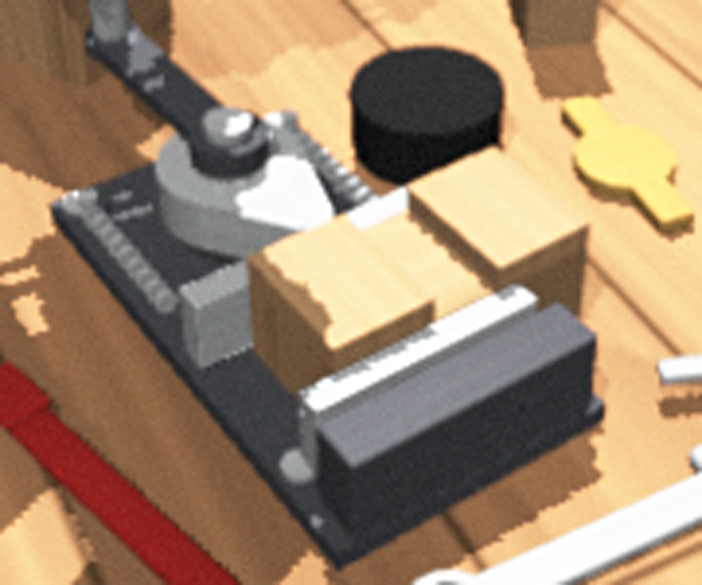

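Request:
{"api": "move_arm", "payload": {"increments": [150, 0.2, 8.6, 0, 0, 150, 0.2, 9.4, 0, 0.5, 150, 0.2, 10.2, 0, 1, 150, 0.1, 11, 0, 1.5, 150, 0.1, 11.9, 0, 2, 150, 0.1, 12.7, 0, 2]}}

```text
t: 11.88
ee_pos: [515.2, 57.8, 91.8]
orientation: [-2.24, -2.162, 0.053]
ft_force: [-19.6, 6.8, 9.3]
width: 36.7
```

```bash
python3 look.py l6; python3 crop.py l6; python3 arc.py 95.5  89 88 87 86 85 84 83 82 81 80;  python3 nose.py l6 "(((340,188),(440,208)),((405,328),(470,285)))"
```

```text
t 11.975 TCP world angle 90.655744392186 r 96.18645537093778 ty -2.027723413528748
F tang -19.071612381185645 rad 7.409906971074218
89.0 [-0.6  2.8 -0.2] yaw -1.0
88.0 [-0.6  4.4 -0.3] yaw -0.0
87.0 [-0.6  6.1 -0.4] yaw 1.0
86.0 [-0.6  7.8 -0.5] yaw 2.0
85.0 [-0.7  9.4 -0.5] yaw 3.0
84.0 [-0.8 11.1 -0.6] yaw 4.0
83.0 [-0.9 12.8 -0.7] yaw 5.0
82.0 [-1.1 14.4 -0.7] yaw 6.0
81.0 [-1.3 16.1 -0.8] yaw 7.0
80.0 [-1.5 17.7 -0.9] yaw 8.0
15 med res 0.21756852
15 med res 0.17115054
apex [ 531.2423 -109.2724] bisector world ang -78.27392 half angle 26.216156 (expect 26.103881137339897 ) apex-hub ang -78.26545466314795
before high (deg): 4.426079
```

View pics/l6c.png

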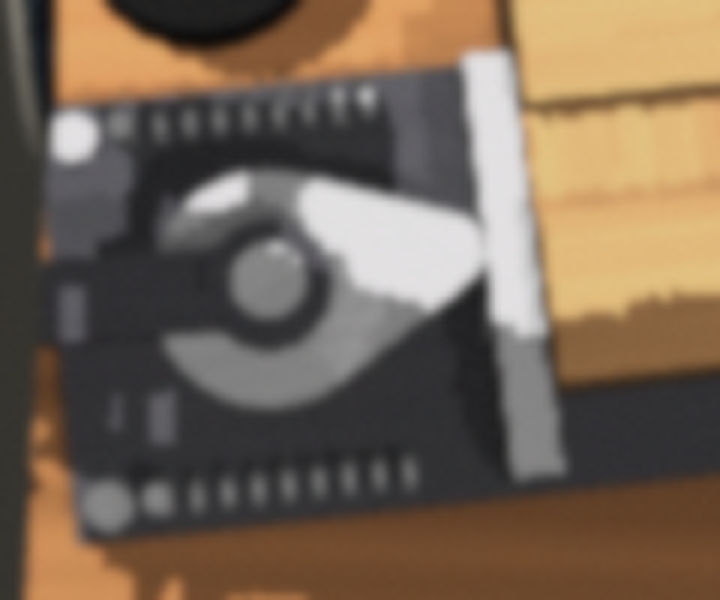

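```bash
python3 st.py
python3 - <<'E'
from h import *
from workcell import ctrl
o=ctrl.get_obs();print(o["moment"])
d=pickle.load(open("l6.pkl","rb"))
cv2.imwrite("pics/l6s.png",cv2.resize(d["side"]["frame"][60:280,120:320,::-1],None,fx=2.7,fy=2.7,interpolation=cv2.INTER_CUBIC))
E
```

```text
t 11.975 p [515.4   57.88  91.87] clamp [ 12.15 185.14] F [-18.82   8.08   9.11] w 36.71271081145382 ty ang -2.027723413528748 tz [-0.04 -0.   -1.  ] q [0.09 0.48 1.92 0.   0.78 0.12]
[ 1.21597223  3.20423671 -0.03704492]
```

View pics/l6s.png

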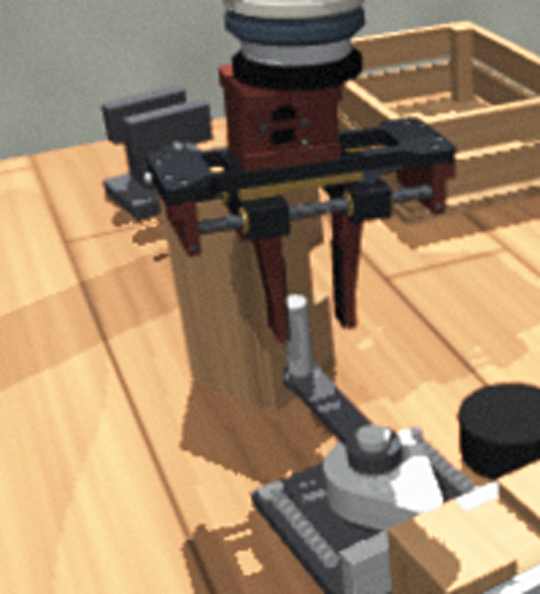

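Request:
{"api": "move_arm", "payload": {"increments": [150, 0.5, 6, -1, 0, 150, 0.6, 8, -1.5, 0.5, 150, 0.6, 9, -1.5, 1, 150, 0.6, 10, -1.5, 1.5, 150, 0.6, 11, -1.5, 2, 150, 0.6, 11.5, -1.5, 2]}}

```text
t: 12.72
ee_pos: [519.7, 58.2, 91.8]
orientation: [-2.271, -2.117, 0.069]
ft_force: [-17.1, 3.0, 2.7]
width: 36.9
```

```bash
python3 look.py l7; python3 crop.py l7; python3 arc.py 96  86 85 84 83 82 81 80;  python3 nose.py l7 "(((340,192),(440,214)),((405,328),(470,290)))"; python3 st.py
```

```text
t 12.825 TCP world angle 87.99251930040258 r 96.55382691971398 ty -4.0372873444566135
F tang -16.748573606921234 rad 1.6729005898570506
86.0 [-0.5  3.3 -0.4] yaw -0.0
85.0 [-0.5  5.  -0.5] yaw 1.0
84.0 [-0.6  6.7 -0.6] yaw 2.0
83.0 [-0.6  8.4 -0.7] yaw 3.0
82.0 [-0.7 10.  -0.8] yaw 4.0
81.0 [-0.9 11.7 -0.9] yaw 5.0
80.0 [-1.  13.4 -1. ] yaw 6.0
15 med res 0.47241116
15 med res 0.4202423
apex [ 528.79065 -109.01703] bisector world ang -79.42462 half angle 26.847908 (expect 26.103881137339897 ) apex-hub ang -80.1404565011359
before high (deg): 3.2753754
t 12.825 p [519.88  58.19  91.79] clamp [ 16.64 184.88] F [-16.62   2.84   2.65] w 36.05034105335421 ty ang -4.0372873444566135 tz [-0.06 -0.   -1.  ] q [0.09 0.49 1.9  0.   0.81 0.16]
```

View pics/l7c.png

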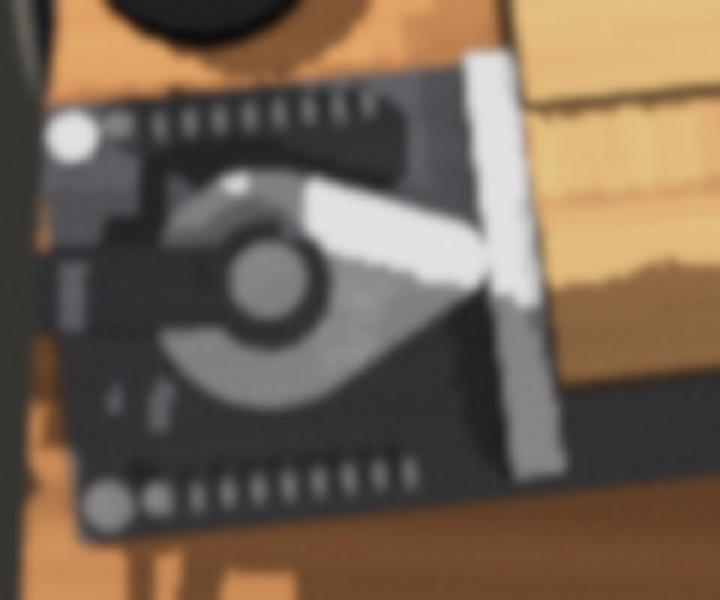

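```bash
cat > jaw.py <<'E'
import sys
from h import *
n=sys.argv[1];d=pickle.load(open(n+".pkl","rb"));T=d["top"]
im=cv2.GaussianBlur(cv2.cvtColor(T["frame"],cv2.COLOR_RGB2GRAY).astype(np.float32),(0,0),0.7)
def edge(p,q,z,sgn,w=14):
    p=np.array(p,float);q=np.array(q,float);nn=np.array([-(q-p)[1],(q-p)[0]]);nn/=np.linalg.norm(nn);pts=[]
    for s in np.linspace(0,1,25):
        xs=np.array([p+s*(q-p)+k*nn for k in np.arange(-w,w+1.)]);uv=np.array([[215+x/6-.42,180+y/6-.42] for x,y in xs],np.float32)
        g=sgn*np.gradient(cv2.remap(im,uv[None,:,0],uv[None,:,1],cv2.INTER_LINEAR)[0]);i=int(np.argmax(g))
        if g[i]>1:pts.append(plane(T,uv[i],z)[:2])
    pts=np.array(pts,np.float32);l=cv2.fitLine(pts,cv2.DIST_HUBER,0,.01,.01).ravel();r=np.abs((pts-l[2:])@[-l[1],l[0]])
    return np.degrees(np.arctan2(l[1],l[0]))%180,np.median(r),l[2:]
E
cat >> jaw.py <<'E'
print("jaw block-side",edge((508,60),(560,380),44,sgn=1), edge((508,60),(560,380),44,sgn=-1))
print("jaw left low",edge((493,310),(512,460),44,1),edge((493,310),(512,460),44,-1))
print("jaw left up",edge((465,60),(481,190),44,1),edge((465,60),(481,190),44,-1))
E
python3 jaw.py l7
python3 - <<'E'
from h import *
d=pickle.load(open("l7.pkl","rb"));T=d["top"]
f=lambda u,v,z:plane(T,(215+u/6-.42,180+v/6-.42),z)[:2]
a,b=f(465,62,44),f(515,476,44);v=a-b;print(np.degrees(np.arctan2(v[1],v[0])))
a,b=f(508,52,44),f(566,470,44);v=a-b;print(np.degrees(np.arctan2(v[1],v[0])))
E
```

```text
jaw block-side (np.float32(7.372354), np.float32(0.47722825), array([ 538.207   , -107.565796], dtype=float32)) (np.float32(8.022412), np.float32(0.21905859), array([ 530.13837, -112.75231], dtype=float32))
7.663513833595565
8.533784385530831Traceback (most recent call last):
  File "jaw.py", line 14, in <module>
    print("jaw left low",edge((493,310),(512,460),44,1),edge((493,310),(512,460),44,-1))
                         ~~~~^^^^^^^^^^^^^^^^^^^^^^^^^^
  File "jaw.py", line 11, in edge
    pts=np.array(pts,np.float32);l=cv2.fitLine(pts,cv2.DIST_HUBER,0,.01,.01).ravel();r=np.abs((pts-l[2:])@[-l[1],l[0]])
                                   ~~~~~~~~~~~^^^^^^^^^^^^^^^^^^^^^^^^^^^^^^
cv2.error: OpenCV(4.12.0) /io/opencv/modules/imgproc/src/linefit.cpp:618: error: (-215:Assertion failed) npoints2 >= 0 || npoints3 >= 0 in function 'fitLine'
```

Request:
{"api": "move_arm", "payload": {"increments": [150, 0.3, 5, -1, 0, 150, 0.3, 7, -1, 0, 150, 0.3, 8.5, -1, 0, 150, 0.3, 9.5, -1, 0.5, 150, 0.3, 10.5, -1, 0.5, 150, 0.3, 11, -1, 0.5]}}

```text
t: 13.58
ee_pos: [524.3, 58.5, 91.5]
orientation: [-2.274, -2.1, 0.083]
ft_force: [-16.5, 6.0, 4.9]
width: 36.5
```

```bash
python3 look.py l8; python3 crop.py l8; python3 arc.py 96  86 85 84 ;  python3 nose.py l8 "(((340,192),(440,216)),((405,328),(470,292)))"; python3 st.py
```

```text
t 13.675 TCP world angle 85.30072095945259 r 97.14956975954657 ty -4.5690443238531655
F tang -17.48701516874698 rad 4.931448957985608
86.0 [-1.2 -1.2 -0.4] yaw -0.6
85.0 [-1.2  0.5 -0.5] yaw 0.4
84.0 [-1.2  2.1 -0.6] yaw 1.4
15 med res 0.32802773
15 med res 0.34707195
apex [ 526.1416  -110.39658] bisector world ang -81.21781 half angle 26.359426 (expect 26.103881137339897 ) apex-hub ang -82.38292951144338
before high (deg): 1.4821854
t 13.675 p [524.46  58.52  91.52] clamp [ 21.22 184.62] F [-17.08   6.3    3.85] w 36.3437404465343 ty ang -4.5690443238531655 tz [-0.07 -0.   -1.  ] q [0.09 0.5  1.88 0.   0.83 0.16]
```

View pics/l8c.png

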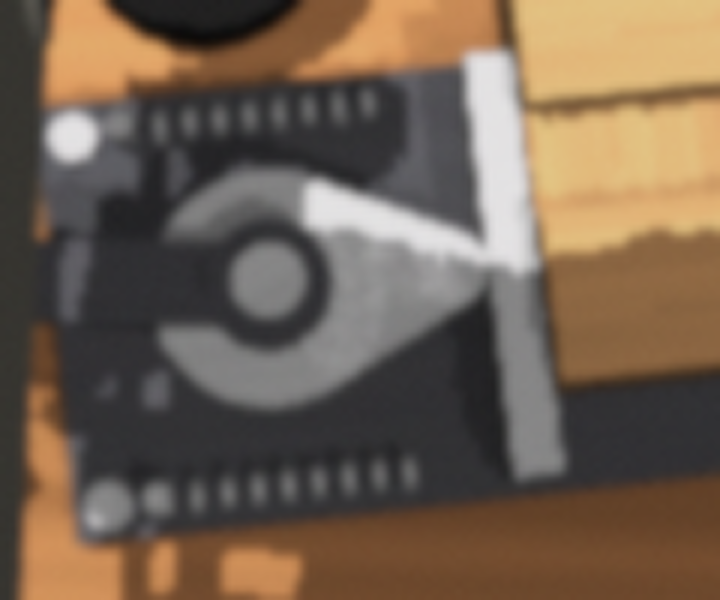

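Request:
{"api": "move_arm", "payload": {"increments": [150, 0, -4, 0, 0, 150, 0, -8, 0, 0, 150, 0, -8, 0, 0, 150, 0, -9.5, -20, 0, 150, 0, -12, -50, 0, 150, 0, -15, -100, 0, 150, 0, -17, -125, 0, 150, 0, -17, -125, 0]}}

```text
t: 14.68
ee_pos: [518.2, 60.2, 219.6]
orientation: [-2.277, -2.102, 0.076]
ft_force: [0.3, 0.3, -0.4]
width: 36.2
```

Request:
{"api": "move_arm", "payload": {"increments": [150, 40, -20, 0, 0, 150, 90, -50, 0, 0, 150, 140, -80, 0, 0, 150, 190, -110, 0, 0, 150, 240, -140, 0, 0, 150, 280, -150, 0, 0, 150, 280, -150, 0, 0]}}

```text
t: 15.55
ee_pos: [390.3, 353.3, 225.8]
orientation: [-2.273, -2.106, 0.077]
ft_force: [-0.7, 0.3, -0.5]
width: 36.0
```

```bash
python3 look.py l9; python3 crop.py l9; python3 st.py; python3 nose.py l9 "(((340,192),(440,216)),((405,328),(470,292)))"
```

```text
t 15.65 p [390.66 350.76 225.81] clamp [-74.31 491.51] F [-0.3  -0.46 -0.56] w 36.175759678052756 ty ang -4.52412196093194 tz [-0.07 -0.   -1.  ] q [0.69 0.3  1.81 0.04 1.08 0.74]
15 med res 0.3666184
15 med res 0.15344453
apex [ 526.11926  -111.159386] bisector world ang -81.16775 half angle 26.00821 (expect 26.103881137339897 ) apex-hub ang -82.4790200372163
before high (deg): 1.5322495
```

View pics/l9c.png

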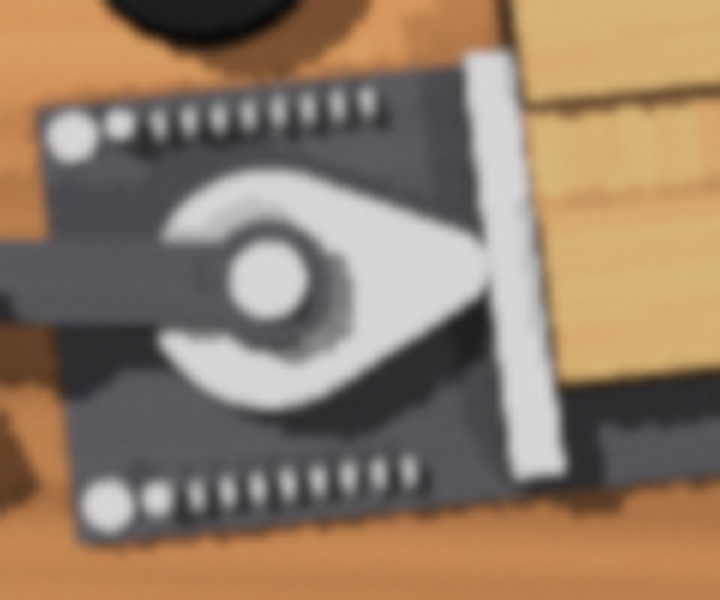

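View pics/l9.png

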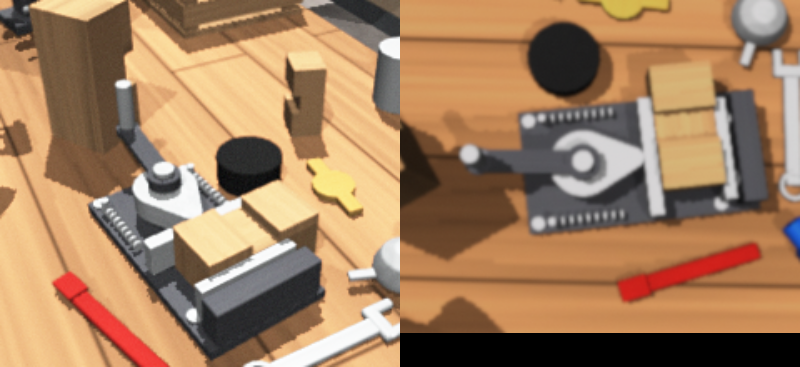

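```bash
sed -i '/^print/d' jaw.py
cat >> jaw.py <<'E'
def E(nm,*a):
    for s in (1,-1):
        try: print(nm,s,edge(*a,s))
        except Exception as e: print(nm,s,"none")
E("jaw left up (x dir)",(470,75),(486,200),44)
E("jaw left low",(500,320),(516,465),44)
E("jaw right",(516,70),(562,450),44)
E("bed left x-dir",(40,115),(48,225),10)
E("bed top y-dir",(50,103),(455,66),10)
E("bed bottom",(130,540),(500,492),10)
E("spring row top... lever up edge",(10,243),(160,243),62)
E("lever low edge",(70,322),(150,322),62)
E
python3 jaw.py l9
```

```text
jaw left up (x dir) 1 none
jaw left up (x dir) -1 (np.float32(7.8909802), np.float32(0.2931055), array([558.77496, -92.34833], dtype=float32))
jaw left low 1 none
jaw left low -1 (np.float32(8.388646), np.float32(0.35466236), array([ 489.99973, -101.29596], dtype=float32))
jaw right 1 (np.float32(8.183343), np.float32(0.4561501), array([ 530.4122  , -109.029755], dtype=float32))
jaw right -1 (np.float32(7.574284), np.float32(0.28546637), array([ 532.63873, -112.6101 ], dtype=float32))
bed left x-dir 1 (np.float32(12.802901), np.float32(0.25183943), array([547.1183  ,  27.215881], dtype=float32))
bed left x-dir -1 (np.float32(9.965904), np.float32(0.646577), array([560.47577 ,  24.566269], dtype=float32))
bed top y-dir 1 (np.float32(96.84143), np.float32(0.33041406), array([573.4002  , -28.345852], dtype=float32))
bed top y-dir -1 (np.float32(96.57261), np.float32(0.57966936), array([578.2554  , -32.172962], dtype=float32))
bed bottom 1 (np.float32(98.369125), np.float32(0.2940453), array([453.3147, -58.9551], dtype=float32))
bed bottom -1 (np.float32(98.38816), np.float32(0.094727874), array([457.0073  , -34.731945], dtype=float32))
spring row top... lever up edge 1 (np.float32(178.59615), np.float32(0.0), array([528.81305 ,  -8.834242], dtype=float32))
spring row top... lever up edge -1 (np.float32(89.110344), np.float32(0.07393591), array([525.07916 ,  21.381897], dtype=float32))
lever low edge 1 none
lever low edge -1 (np.float32(90.640236), np.float32(0.08314614), array([503.52383  ,   2.6057785], dtype=float32))
```

Run:
```python
from h import *
a=pickle.load(open("d0.pkl","rb"));b=pickle.load(open("l9.pkl","rb"))
d=cv2.absdiff(a["side"]["frame"],b["side"]["frame"]).max(2)
cv2.imwrite("pics/diff.png",cv2.hconcat([cv2.resize(d,(400,300)),cv2.resize(cv2.absdiff(a["top"]["frame"],b["top"]["frame"]).max(2),(400,300))]))
T,S=b["top"],b["side"]
# block top faces corners in l9.png: side composite scale 400/240, top 400/240
s=lambda u,v:(160+u*.6,120+v*.6);t=lambda u,v:(150+(u-400)*.6,130+v*.6)
for p,q in [((240,197),(647,67)),((277,179),(711,63)),((317,212),(716,104)),((172,231),(660,190)),((250,256),(725,187))]:
    print(tri(S,s(*p),T,t(*q)))
```

```text
(array([593.16688889, -93.61653861,  46.89274151]), np.float64(38.17891276996197))
(array([ 592.17858188, -149.07462652,  104.15349122]), np.float64(24.470141043344245))
(array([ 587.20389495, -170.85068434,   75.71970977]), np.float64(34.57817620561941))
(array([ 491.58907088, -113.2997806 ,   52.08475267]), np.float64(2.3704101883519426))
(array([ 512.44446849, -181.12517462,   65.69604835]), np.float64(40.39943820281883))
```

View pics/diff.png

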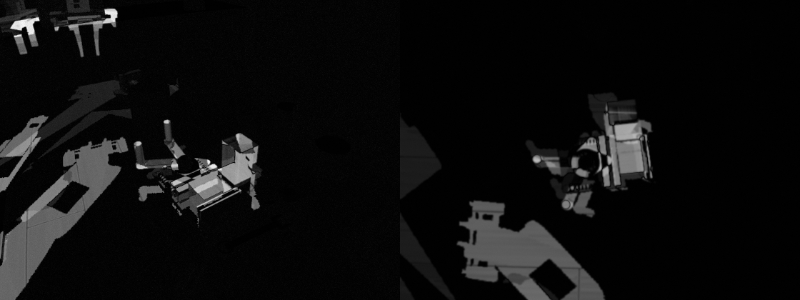

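Run:
```python
from h import *
b=pickle.load(open("l9.pkl","rb"));T=b["top"];S=b["side"]
cv2.imwrite("pics/fin.png",cv2.hconcat([cv2.resize(S["frame"][220:310,255:360,::-1],(400,343),interpolation=cv2.INTER_CUBIC),cv2.resize(T["frame"][160:250,285:375,::-1],(360,343),interpolation=cv2.INTER_CUBIC)]))
```

```text
(no output)
```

View pics/fin.png

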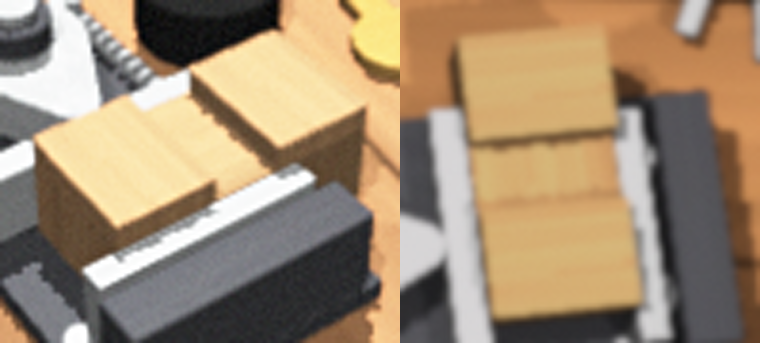

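Run:
```python
from h import *
b=pickle.load(open("l9.pkl","rb"));T=b["top"];S=b["side"]
s=lambda u,v:(255+u*105/400,220+v*90/343);t=lambda u,v:(285+(u-400)*.25,160+v*90/343)
P=[]
for p,q in [((35,136),(492,318)),((118,228),(640,303)),((278,30),(458,38)),((366,105),(604,26))]:
    X,e=tri(S,s(*p),T,t(*q));print(X.round(1),round(e,1));P.append(X)
print([np.linalg.norm(P[i]-P[j]).round(1) for i,j in((0,1),(2,3),(0,2),(1,3))])
```

```text
[ 492.3 -115.8   59.5] 2.9
[ 499.6 -174.9   58.6] 2.3
[ 610.9 -101.    59.1] 2.7
[ 616.9 -160.1   59.8] 1.1
[np.float64(59.5), np.float64(59.4), np.float64(119.5), np.float64(118.2)]
```

The block lies flat: its top corners are at 58.6 to 59.8 mm (60 expected) and the face measures about 59.5 x 119 mm. The bystanders have not moved, so I hand in.

```bash
python3 -c "
from workcell import ctrl
print(ctrl.close_job(), ctrl.get_obs()['t'])"
```

```text
the job is handed in; nothing more can be done
the job is handed in; nothing more can be done
```

The saddle block is tipped into the clamp and clamped, and the job was handed in at about 16 s. I tipped the standing block over the bed's edge with two fingers at about 103 mm, without lifting it. Then I caged the lever post loosely between the fingers, pushed it clockwise about 69°, backed off and drew the arm clear.

**Checks that agreed:**
- **Block:** it lies flat with the groove up, between jaw and pad. Its top corners are at 58.6 to 59.8 mm (60 expected).
- **Cam:** the nose is 0 to 1.5° short of the high point by the line fits, and it stayed there after release.
- **Bench:** comparing first and last pictures shows only the block, jaw, pad and lever moved, apart from the arm and shadows. The wrist force was about zero at the end.

**Check that disagreed:** the push at the post read 17 to 19 N over the last 8°, against the stated 11 to 13 N peak and 10 N at the high point. The force did not fall off clearly as described, so I set the high point by the cam's geometry in the pictures, not by feel. I put the extra force down to the fingers rubbing on the post as the tool tilted about 4° under load. The moment readings fit a contact at the fingertips.

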